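# Roll a kerfed edge strip down onto a panel

## Robot

A 6-joint arm with a two-finger parallel gripper is mounted at the origin on the work surface; the furniture and walls round the work are solid. World frame = base frame: x ahead of the robot, y to its left, z up, the work surface at z = 0. Lengths are in m, angles in degrees, forces in N, time in s.
With the tool pointing down it reaches from about 0.3 to 0.85 m from the base axis. Payload 5.4 kg.
Tool frame: the origin (TCP) lies at the very end of the fingers, on their centre line; the grasp point (between the pads) lies 19 mm behind it; z points along the fingers, x is the direction in which the jaws open and shut, and the axes are right-handed (so a half turn about z gives the same grasp; the last joint's range is limited). The gripper opens to 85 mm and grips with 20 to 120 N. Pads are 22 mm wide; open, the fingers measure 114 mm over their backs; the gripper's body (76 mm by 85 mm) begins 54 mm behind the grasp point. The pads swing forward as they close: fully open they stand 13 mm farther back than shut.
Start: joints at [57.748, 9.076, 91.501, -0, 79.423, -12.038], TCP at [0.199, 0.54, 0.231] pointing down, gripper open.
Joint ranges: [-166.64, 166.64], [-54.1, 131.32], [10.49, 154.53], [-73.88, 253.88], [9.74, 151.15], [-171.62, 171.62]. Speed limits (degrees/s): [147.25, 147.25, 180, 180, 180, 180].

## Interface

Orientations are given as a 3x3 rotation matrix whose columns are the frame's x, y, z axes.
In Python, from rig import arm, vision, order gives the robot as it stands.
- The arm moves only by the tool play_rows, never from a script. Its argument "targets" is a list of rows, each an object with "delta_pos": the shift along the tool's x, y, z in cm, a list of three; "twist": the turn, a rotation vector about the tool's x, y, z in rad, a list of three. In form: [{"delta_pos": [tx, ty, tz], "twist": [ax, ay, az]}, ...]. A call has 1 to 5 rows; each row is the pose to reach, as a shift and turn from the pose commanded when the call began, along the tool's axes at that moment; what a row does not reach only later rows make up. A row lasts 1/12 s, in which the tool goes at most 41.7 mm and 7.16 degrees, less where a joint would pass 70% of its speed; a pose out of reach is approached as far as the arm can. A call with a gripper value outside its range is refused whole. "hand" is the finger opening in cm, from 0 to 8.54, set as the call begins (left out, the last holds). The fingers move at their own pace and stop on an object; the grip force is fixed at half the most. Time passes only in rows, so rows that repeat a pose let the fingers close. It gives the time, the measured TCP pose, the force and the opening at its end, in the units of the state.
- arm.sense(): the state, without advancing time (a new reading comes with each control period).
- vision.camera(name): name is "side" or "top" or "wrist"; returns the picture (384x512x3 uint8, blue, green, red); there is no depth.
- vision.camera_info(name): a dict with "fx", "fy", "cx", "cy" (pixels), "extrinsics" (4x4, takes a point from camera to world coordinates). Camera axes: x right, y down, z forward; pixel columns grow to the right and rows downward; lengths in m; the calibration is good to about 2 mm. A picture is of the moment at which its call begins: read the wrist's pose just before it. camera_info takes no time and is no camera call; for the wrist camera it gives the pose at the moment of the call.
- order.finish_job(): hands the job in, once; it reports no verdict.
The state is a dict: "clock": time; "joints": joint angles; "joint_vel": joint speeds; "joint_torque": joint torques, N m; "tool_pos": TCP position; "ee_rot": TCP orientation; "wrist_force": force on the tool from outside, world axes, zero at the start; "torque": the same for the moment, N m; "opening": finger opening in m.
Only numpy, scipy, OpenCV 4.12 (cv2) and the standard library are available. Lean on these libraries where they do the work, as an engineer would, in place of code of your own. Each camera call takes 0.05 s, during which the arm holds its last target.

## Task

Take the hand roller out of its wooden block and roll it along the edge strip on the upright panel, with firm, steady pressure of 15 to 25 N and never more than 40 N, which would bruise the oak, until the strip lies fully home on the panel from end to end. Do it with the roller, not with the gripper itself, then set the roller back upright in its block with its foot flat on the block's top, and leave the other things where they are.

Things in the scene. Friction and masses are not known exactly. Their poses are not given: they have to be found in the camera images.
- panel_jig: Fixed plywood jig, base 100 (x) x 260 (y) x 12 mm, with 80 mm high wooden posts. Origin: underside centre. A white panel, 20 mm thick (x), 210 mm long (y), stands edge up on packers in it, centred in x and y, length along the jig's y, rigidly held. The packers differ each time, so its height and slope do too and are not given by this pose: see strip_2.
- roller_grip (a point): Centre, half-way up, of the hand roller's upright flat-sided dark wooden grip: 30 mm (x) x 24 mm (y) x 64 mm high. Below it: a flared wooden foot 62 (x) x 52 (y) x 10 mm, then a steel fork with a black rubber roller 36 mm in diameter, 30 mm wide, axle along x, so it rolls along y. The tyre's lowest point is 97 mm below this point. z is up.
- roller_foot (a point): On the hand roller's centre line in the plane of the underside of its foot, 51 mm below roller_grip; same axes.
- roller: The hand roller as a whole, about 0.36 kg; origin under the middle of its tyre, 97 mm below roller_grip, same axes. The hard rubber tyre gives only about 1 mm for each 20 N pressed on it.
- roller_wheel (a joint): Turn of the roller in its fork, rad, 0 at the start, free without limit (1 rad for each 18 mm rolled).
- tool_block: Fixed pale wooden tool block 84 (x) x 76 (y) x 54 mm high; origin underside centre. A rectangular well 44 mm (x) x 41 mm (y), with a 3 mm chamfer, goes down through its centre. The roller's fork (39 mm along x) and tyre (36 mm along y) hang in it and the foot rests on the block's top, roller and block having the same x and y axes (or half a turn apart).
- block_mouth (a point): Centre of the well's mouth, on the block's top, 54 mm above the bench; the point roller_foot lies here when the roller is put away.
- sanding_mid (a point): Bystander: brown sanding block 60 x 100 x 31 mm, lying flat; its centre.
- square_mid (a point): Bystander: try square, 197 x 111 mm, wooden stock and steel blade, lying flat; the middle of its outline.
- chisel_mid (a point): Bystander: yellow-handled chisel, 242 mm long, lying flat; its middle. Its length is its y axis.
- strip_1 (a joint): Height (m) by which length 1 of the oak edge strip stands proud of its seat: 0 is home, at most 0.006. The strip, 21.5 mm wide, 200 mm long, lies centred on the panel's top edge. Saw kerfs split it into ten 20 mm lengths which go down one by one; this one is centred at y = -90 mm along the jig. Its tight tongue needs 9 to 13 N straight down to move and stays where pushed.
- strip_2 (a joint): The same for length 2, centre at y = -70 mm along the jig. With the strip home, its top at mid-length stands 118 to 148 mm above the bench, and it slopes by up to 0.06 rad either way along y (its ends differ by up to 12 mm): find its height by feel.
- strip_3 (a joint): The same for length 3, centre at y = -50 mm along the jig.
- strip_4 (a joint): The same for length 4, centre at y = -30 mm along the jig.
- strip_5 (a joint): The same for length 5, centre at y = -10 mm along the jig.
- strip_6 (a joint): The same for length 6, centre at y = 10 mm along the jig.
- strip_7 (a joint): The same for length 7, centre at y = 30 mm along the jig.
- strip_8 (a joint): The same for length 8, centre at y = 50 mm along the jig.
- strip_9 (a joint): The same for length 9, centre at y = 70 mm along the jig.
- strip_10 (a joint): The same for length 10, centre at y = 90 mm along the jig.

How it is judged (in metres and radians):
On the way, in this order (a step that is already met when the one before it is completed fails the run):
1. the roller is lifted out of its block (z of roller_foot in the frame of block_mouth above 0.06 m), for 0.2 s.
2. the roller has rolled at least 70 mm (net, to one side) and presses on the strip with more than 5 N ((value of joint roller_wheel above 3.9 rad or value of joint roller_wheel below -3.9 rad) and contact force between roller and panel_jig above 5 N).
3. all ten lengths of the strip are home, within 1.2 mm (value of joint each of strip_1, strip_2, strip_3, strip_4, strip_5, strip_6, strip_7, strip_8, strip_9, strip_10 below 0.0012 m), for 0.2 s.
At the end, for the whole second after the job is handed in: All ten lengths of the strip stand no more than 1.2 mm proud of their seat; the roller stands at rest in its block, foot on the block's top (within 3 mm in height, 6 mm sideways, tilted less than 0.06 rad) (all of step 3 and horizontal distance between roller_foot and block_mouth below 0.006 m and z of roller_foot in the frame of block_mouth between -0.003 and 0.003 m and angle between roller's own z axis and vertical below 0.06 rad and linear speed of roller below 0.02 m/s); the robot touches nothing.
It fails at once if the roller bears on the strip, panel or jig with more than 40 N (contact force between roller and panel_jig above 40 N).
It fails at once if the gripper or arm itself touches the strip, panel or jig with more than 2 N (contact force between any of the fingers, the arm and panel_jig above 2 N).
It fails at once if the sanding block, chisel or try square is shifted by more than 20 mm (distance of any of sanding_mid, square_mid, chisel_mid from where it was at the start of the episode above 0.02 m).
It also fails if it takes over 69 s, if anything falls off the work surface, if the arm or the gripper's body presses on something with over 40 N, if the wrist force passes 120 N, or if a joint passes its speed limit or range.

## Working session

There is one attempt and no reset: what is moved stays moved. The work goes in short steps, Python scripts to look and compute and a tool call to move; the robot and the scene stay as the last step left them, time stands still between calls to the robot, and variables do not carry over. Pictures are saved under pics/ and viewed, and the job is handed in when it is done.

Besides the shell and the picture viewer there is one more tool, called by a JSON object that holds its "op" and its "data". play_rows: Moves the arm, as the interface text tells. Its arguments: {"type":"object","properties":{"targets":{"type":"array","items":{"type":"object","properties":{"delta_pos":{"type":"array","items":{"type":"number"}},"twist":{"type":"array","items":{"type":"number"}}}}},"hand":{"type":"number"}},"required":["targets"]}

```bash
ls; mkdir -p pics
python3 - <<'E'
from rig import arm, vision, order
import cv2
s=arm.sense(); print(s)
for n in ("side","top","wrist"):
    i=vision.camera_info(n); print(n,i)
    cv2.imwrite(f"pics/{n}0.png",vision.camera(n))
E
```

```text
pics
{'clock': 0.0, 'joints': array([ 5.77508608e+01,  9.11491124e+00,  9.15740185e+01,  9.17362434e-04,
        7.94225423e+01, -1.20372604e+01]), 'joint_vel': array([-0.00882702,  0.05427135,  0.04672596,  0.02188612,  0.05505263,
        0.04434688]), 'joint_torque': array([-4.71190542e-04, -3.95984745e+01, -3.31437886e+01, -5.55630848e-06,
        7.94994703e-03,  4.08260075e-05]), 'tool_pos': array([0.19833429, 0.53905969, 0.2302786 ]), 'ee_rot': array([[ 3.45494537e-01,  9.38420172e-01, -1.05146138e-03],
       [ 9.38418839e-01, -3.45495880e-01, -1.63702526e-03],
       [-1.89949310e-03, -4.21127881e-04, -9.99998107e-01]]), 'wrist_force': array([0.22804531, 0.20767813, 0.56848012]), 'torque': array([-0.00040673, -0.01094664, -0.02175456]), 'opening': 0.08531371618905532}
side {'fx': 346.97504162680394, 'fy': 346.97504162680394, 'cx': 249.41161353708463, 'cy': 191.74332067941967, 'extrinsics': array([[ 0.9102336 , -0.26801861,  0.31565933,  0.25261016],
       [-0.41363821, -0.62428946,  0.66269609, -0.5907644 ],
       [ 0.01944791, -0.73377701, -0.67911198,  0.68443018],
       [ 0.        ,  0.        ,  0.        ,  1.        ]])}
top {'fx': 393.5742136705848, 'fy': 393.5742136705848, 'cx': 255.44219593987015, 'cy': 191.60645141195914, 'extrinsics': array([[-0.07496771, -0.97724641,  0.19841699,  0.31565161],
       [-0.99718337,  0.07392175, -0.01268437,  0.00704814],
       [-0.00227157, -0.19880904, -0.98003561,  1.17709934],
       [ 0.        ,  0.        ,  0.        ,  1.        ]])}
wrist {'fx': 279.5807330221593, 'fy': 279.5807330221593, 'cx': 253.57231434110554, 'cy': 189.20404155503942, 'extrinsics': array([[ 0.34497025,  0.88838776,  0.3029236 ,  0.12004624],
       [ 0.93861289, -0.32610927, -0.11251034,  0.56857783],
       [-0.00116661,  0.32314072, -0.94635021,  0.37287869],
       [ 0.        ,  0.        ,  0.        ,  1.        ]])}
```

View pics/side0.png

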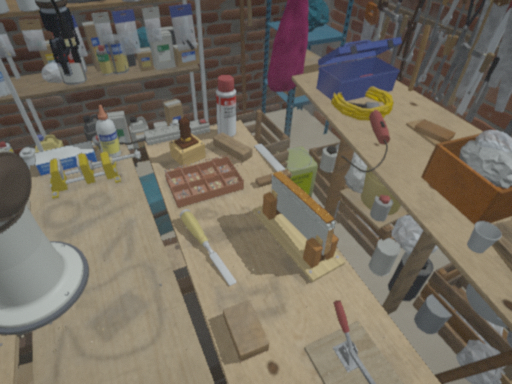

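View pics/top0.png

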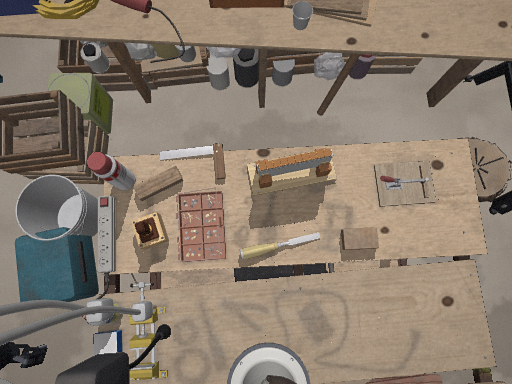

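View pics/wrist0.png

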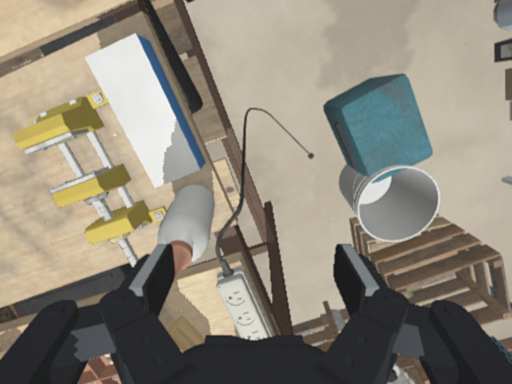

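The top view shows the roller and block near (148,228), the panel strip from about (258,167) to (332,156), the square at (200,155), the chisel at (280,246) and the sanding block at (360,239). I'll enlarge the areas that matter.

Run:
```python
import cv2
t=cv2.imread("pics/top0.png"); s=cv2.imread("pics/side0.png")
a=cv2.resize(t[200:260,120:190],None,fx=8,fy=8,interpolation=cv2.INTER_CUBIC)
b=cv2.resize(t[140:220,240:345],None,fx=7,fy=7,interpolation=cv2.INTER_CUBIC)
c=cv2.resize(s[110:170,155:225],None,fx=8,fy=8,interpolation=cv2.INTER_CUBIC)
d=cv2.resize(s[160:280,245:355],None,fx=5,fy=5,interpolation=cv2.INTER_CUBIC)
for n,i in zip("abcd",(a,b,c,d)): cv2.imwrite(f"pics/z_{n}.png",i)
```

```text
(no output)
```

View pics/z_a.png

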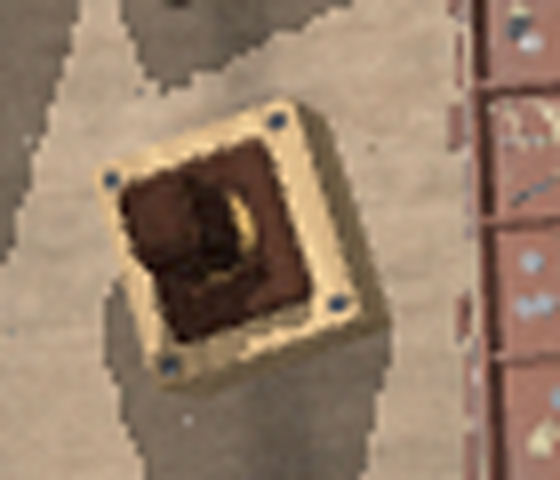

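View pics/z_b.png

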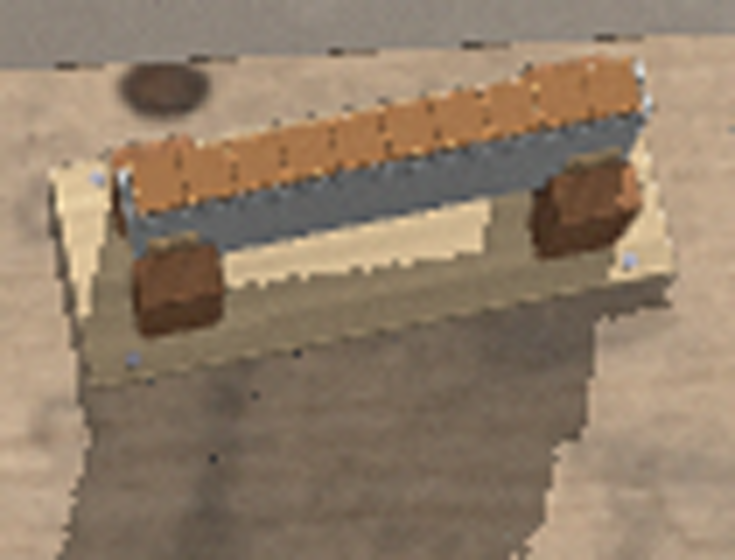

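View pics/z_c.png

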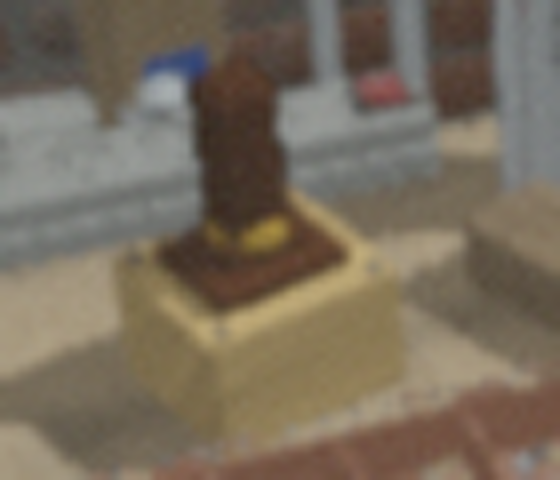

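View pics/z_d.png

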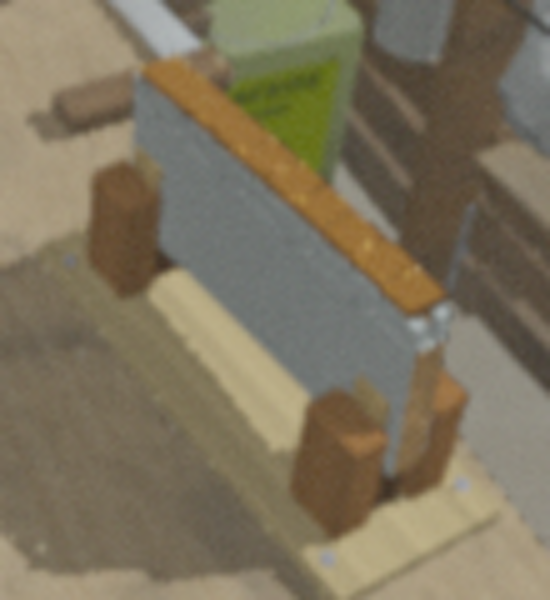

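```bash
cat > h.py <<'E'
import numpy as np
from rig import arm, vision, order
def ray(n,uv,info=None):
    i=info or vision.camera_info(n); E=np.array(i['extrinsics'])
    d=E[:3,:3]@np.array([(uv[0]-i['cx'])/i['fx'],(uv[1]-i['cy'])/i['fy'],1]); return E[:3,3],d
def onz(n,uv,z,info=None):
    o,d=ray(n,uv,info); return o+d*(z-o[2])/d[2]
def proj(n,p,info=None):
    i=info or vision.camera_info(n); E=np.array(i['extrinsics'])
    c=E[:3,:3].T@(np.asarray(p)-E[:3,3]); return np.array([i['fx']*c[0]/c[2]+i['cx'],i['fy']*c[1]/c[2]+i['cy']])
def tri(a,b):
    A=[];B=[]
    M=np.zeros((3,3));v=np.zeros(3)
    for o,d in (a,b):
        d=d/np.linalg.norm(d);P=np.eye(3)-np.outer(d,d);M+=P;v+=P@o
    p=np.linalg.solve(M,v); return p
def zz(x,y,x0,y0,f): return ((x+.5)/f-.5+x0,(y+.5)/f-.5+y0)
E
python3 - <<'E'
from h import *
B=[(98,172),(292,98),(358,308),(162,382)]
P=np.array([onz("top",zz(x,y,120,200,8),.054) for x,y in B]); print("block top\n",P.round(4),P.mean(0))
for k in range(4):
    e=P[(k+1)%4]-P[k]; print(np.linalg.norm(e).round(4),np.degrees(np.arctan2(e[1],e[0])).round(1))
C=[(118,255),(290,190),(402,270),(222,338)]
Q=np.array([onz("side",zz(x,y,155,110,8),.054) for x,y in C]); print("side\n",Q.round(4),Q.mean(0))
for k in range(4):
    e=Q[(k+1)%4]-Q[k]; print(np.linalg.norm(e).round(4),np.degrees(np.arctan2(e[1],e[0])).round(1))
J=[(50,170),(92,385),(672,272)]
P=np.array([onz("top",zz(x,y,240,140,7),.012) for x,y in J]); print("jig\n",P.round(4), 'ctr',(P[0]+P[2])/2)
for k in range(2):
    e=P[(k+1)%3]-P[k]; print(np.linalg.norm(e).round(4),np.degrees(np.arctan2(e[1],e[0])).round(1))
J=[(335,595),(500,505)]
P=np.array([onz("side",zz(x,y,245,160,5),.012) for x,y in J]); print("jig side\n",P.round(4)); e=P[1]-P[0];print(np.linalg.norm(e).round(4),np.degrees(np.arctan2(e[1],e[0])).round(1))
# strip corners  top: left-near(135,213), left-far(130,178?) right-near (645,115) right-far(632,58)
for nm,a,b in (("Lnear",(135,213),(140,72)),("Rnear",(643,113),(410,312)),("Rfar",(632,58),(443,295))):
    p=tri(ray("top",zz(*a,240,140,7)),ray("side",zz(*b,245,160,5))); print(nm,p.round(4),(proj("top",p)-zz(*a,240,140,7)).round(2),(proj("side",p)-zz(*b,245,160,5)).round(2))
E
```

```text
block top
 [[0.4838 0.3528 0.054 ]
 [0.5054 0.2827 0.054 ]
 [0.4281 0.2612 0.054 ]
 [0.4072 0.3312 0.054 ]] [0.45611008 0.30695707 0.054     ]
0.0734 -72.9
0.0802 -164.4
0.073 106.6
0.0796 15.8
side
 [[0.4103 0.3362 0.054 ]
 [0.4862 0.3543 0.054 ]
 [0.5096 0.2833 0.054 ]
 [0.4322 0.2673 0.054 ]] [0.45957363 0.31025745 0.054     ]
0.078 13.4
0.0747 -71.8
0.079 -168.3
0.0722 107.6
jig
 [[ 0.6401  0.0121  0.012 ]
 [ 0.5431  0.0009  0.012 ]
 [ 0.5739 -0.254   0.012 ]] ctr [ 0.60700276 -0.12092314  0.012     ]
0.0977 -173.4
0.2567 -83.1
jig side
 [[ 0.5748 -0.2525  0.012 ]
 [ 0.6729 -0.2417  0.012 ]]
0.0987 6.3
Lnear [ 0.5859 -0.0203  0.1368] [ 0.03 -0.14] [-0.15  0.04]
Rnear [ 0.6074 -0.2191  0.1527] [ 0.14 -0.41] [-0.56  0.13]
Rfar [ 0.628  -0.2165  0.1524] [-0.1   0.28] [ 0.38 -0.09]
```

```bash
cat > p.py <<'E'
import json,sys,numpy as np
F='cmd.json'
def load():
    try: return json.load(open(F))
    except Exception: return dict(p=[0.199,0.54,0.231],yaw=69.786)
def rot(yaw):
    c,s=np.cos(np.radians(yaw)),np.sin(np.radians(yaw)); return np.array([[c,s,0],[s,-c,0],[0,0,-1.]])
def plan(x,y,z,yaw,n):
    c=load(); R=rot(c['yaw']); d=R.T@(np.array([x,y,z])-c['p'])*100; t=-np.radians(yaw-c['yaw'])
    print('total',d.round(2),'tw',round(t,3),'per row mm',round(np.linalg.norm(d)*10/n,1),'deg',round(np.degrees(t)/n,2))
    for k in range(1,n+1): print([round(v,2) for v in d*k/n],[0,0,round(t*k/n,3)])
def commit(dx,dy,dz,tw=0):
    c=load(); R=rot(c['yaw']); p=np.array(c['p'])+R@np.array([dx,dy,dz])/100
    c=dict(p=list(p),yaw=c['yaw']-np.degrees(tw)); json.dump(c,open(F,'w')); print('cmd',p.round(4),round(c['yaw'],2))
if __name__=='__main__':
    a=[float(v) for v in sys.argv[2:]]
    if sys.argv[1]=='plan': plan(*a[:4],int(a[4]))
    else: commit(*a)
E
python3 p.py plan .42 .32 .231 105.5 8
python3 - <<'E'
from h import *
i=vision.camera_info("wrist");print(proj("wrist",arm.sense()['tool_pos'],i))
s=arm.sense();R=s['ee_rot'];E=np.array(i['extrinsics']);print(R.T@(E[:3,3]-s['tool_pos']), (R.T@E[:3,:3]).round(3))
E
```

```text
total [-13.01  28.34   0.  ] tw -0.623 per row mm 39.0 deg -4.46
[np.float64(-1.63), np.float64(3.54), np.float64(0.0)] [0, 0, np.float64(-0.078)]
[np.float64(-3.25), np.float64(7.09), np.float64(0.0)] [0, 0, np.float64(-0.156)]
[np.float64(-4.88), np.float64(10.63), np.float64(0.0)] [0, 0, np.float64(-0.234)]
[np.float64(-6.5), np.float64(14.17), np.float64(0.0)] [0, 0, np.float64(-0.312)]
[np.float64(-8.13), np.float64(17.71), np.float64(0.0)] [0, 0, np.float64(-0.39)]
[np.float64(-9.76), np.float64(21.26), np.float64(0.0)] [0, 0, np.float64(-0.467)]
[np.float64(-11.38), np.float64(24.8), np.float64(0.0)] [0, 0, np.float64(-0.545)]
[np.float64(-13.01), np.float64(28.34), np.float64(0.0)] [0, 0, np.float64(-0.623)]
[252.76059814 246.51188161]
[ 0.00034015 -0.08376973 -0.1424485 ] [[ 1.     0.     0.001]
 [-0.001  0.946  0.323]
 [-0.001 -0.323  0.946]]
```

{"op": "play_rows", "data": {"targets": [{"delta_pos": [-1.5, 3.4, 0], "twist": [0, 0, -0.075]}, {"delta_pos": [-3.1, 6.8, 0], "twist": [0, 0, -0.15]}, {"delta_pos": [-4.7, 10.3, 0], "twist": [0, 0, -0.225]}, {"delta_pos": [-6.3, 13.7, 0], "twist": [0, 0, -0.3]}, {"delta_pos": [-8.0, 17.5, 0], "twist": [0, 0, -0.38]}]}}

```text
clock: 0.57
tool_pos: [0.3356, 0.4028, 0.231]
ee_rot: [[-0.032, 0.999, -0.001], [0.999, 0.032, -0.0], [-0.0, -0.001, -1.0]]
wrist_force: [0.6, 0.7, 0.1]
opening: 0.0853
```

```bash
python3 p.py commit -8 17.5 0 -.38; python3 p.py plan .42 .31 .231 105.5 4; python3 -c "
from h import *
s=arm.sense();print(s['clock'],s['tool_pos'],s['wrist_force'])"
```

```text
cmd [0.3356 0.4045 0.231 ] 91.56
total [-9.67  8.18  0.  ] tw -0.243 per row mm 31.7 deg -3.49
[np.float64(-2.42), np.float64(2.05), np.float64(0.0)] [0, 0, np.float64(-0.061)]
[np.float64(-4.84), np.float64(4.09), np.float64(0.0)] [0, 0, np.float64(-0.122)]
[np.float64(-7.25), np.float64(6.14), np.float64(0.0)] [0, 0, np.float64(-0.182)]
[np.float64(-9.67), np.float64(8.18), np.float64(0.0)] [0, 0, np.float64(-0.243)]
0.5667 [0.3356266  0.40279972 0.23102516] [0.5527789  0.66675267 0.05703729]
```

{"op": "play_rows", "data": {"targets": [{"delta_pos": [-2.4, 2.0, 0], "twist": [0, 0, -0.06]}, {"delta_pos": [-4.8, 4.1, 0], "twist": [0, 0, -0.12]}, {"delta_pos": [-7.2, 6.1, 0], "twist": [0, 0, -0.18]}, {"delta_pos": [-9.7, 8.2, 0], "twist": [0, 0, -0.243]}, {"delta_pos": [-9.7, 8.2, 0], "twist": [0, 0, -0.243]}]}}

```text
clock: 0.98
tool_pos: [0.423, 0.3055, 0.2311]
ee_rot: [[-0.264, 0.964, 0.001], [0.964, 0.264, -0.002], [-0.002, 0.001, -1.0]]
wrist_force: [0.1, -0.3, -0.3]
opening: 0.0854
```

```bash
python3 p.py commit -9.7 8.2 0 -.243; python3 -c "
from h import *
import cv2,pickle
i=vision.camera_info('wrist');s=arm.sense();print(s['clock'],s['tool_pos'],s['wrist_force'])
cv2.imwrite('pics/w1.png',vision.camera('wrist'));pickle.dump((i,s),open('w1.pkl','wb'))"
```

```text
cmd [0.4202 0.3097 0.231 ] 105.48
0.9833 [0.42299968 0.30546873 0.23107668] [ 0.0625973 -0.3275051 -0.2514535]
```

View pics/w1.png

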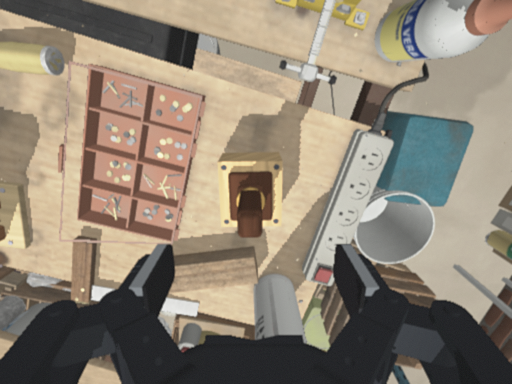

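```bash
python3 -c "
from h import *
import cv2
s=arm.sense();print(s['clock'],s['tool_pos'],s['ee_rot'].round(3),s['joint_vel'].round(2))
w=cv2.imread('pics/w1.png');cv2.imwrite('pics/w1z.png',cv2.resize(w[145:245,205:300],None,fx=6,fy=6,interpolation=cv2.INTER_CUBIC))"
```

```text
1.0333 [0.42128022 0.30735918 0.23101575] [[-0.263  0.965 -0.   ]
 [ 0.965  0.263 -0.   ]
 [-0.    -0.    -1.   ]] [ 3.45 -0.37  0.39  1.37  0.52  2.71]
```

View pics/w1z.png

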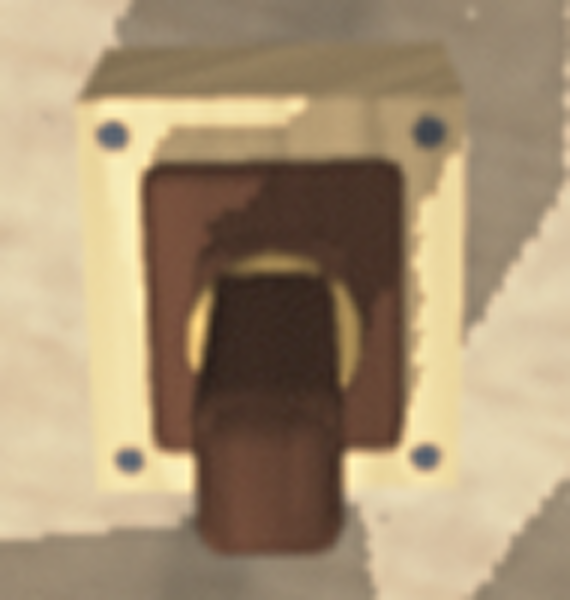

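```bash
python3 -c "
from h import *
import pickle
i,s=pickle.load(open('w1.pkl','rb'))
def show(L,z):
    P=np.array([onz('wrist',zz(x,y,205,145,6),z,i) for x,y in L]);print(z,P.round(4).tolist(),'ctr',P.mean(0).round(4))
    for k in range(4):
        e=P[(k+1)%4]-P[k];print(np.linalg.norm(e).round(4),np.degrees(np.arctan2(e[1],e[0])).round(1))
show([(78,98),(468,95),(458,490),(97,492)],.054)
show([(112,135),(430,131),(426,456),(130,460)],.054)
show([(142,163),(405,163),(402,450),(155,450)],.064)
show([(197,405),(345,405),(343,553),(200,553)],.137)
"
```

```text
0.054 [[0.4255, 0.2628, 0.054], [0.4047, 0.3358, 0.054], [0.4865, 0.359, 0.054], [0.5073, 0.2858, 0.054]] ctr [0.456  0.3109 0.054 ]
0.0759 105.8
0.085 15.9
0.0762 -74.2
0.085 -164.3
0.054 [[0.4309, 0.2709, 0.054], [0.4136, 0.3308, 0.054], [0.4808, 0.3503, 0.054], [0.4982, 0.2907, 0.054]] ctr [0.4559 0.3107 0.054 ]
0.0623 106.1
0.07 16.2
0.062 -73.7
0.0701 -163.6
0.064 [[0.432, 0.2781, 0.064], [0.4186, 0.3265, 0.064], [0.4765, 0.3431, 0.064], [0.4898, 0.2949, 0.064]] ctr [0.4542 0.3107 0.064 ]
0.0502 105.4
0.0602 16.0
0.05 -74.6
0.0602 -163.8
0.137 [[0.4459, 0.2968, 0.137], [0.4398, 0.3187, 0.137], [0.4644, 0.3254, 0.137], [0.4705, 0.3036, 0.137]] ctr [0.4552 0.3111 0.137 ]
0.0227 105.4
0.0255 15.2
0.0226 -74.6
0.0255 -164.6
```

```bash
python3 p.py plan .456 .3108 .084 106 1
```

```text
total [-0.85  3.48 14.7 ] tw -0.009 per row mm 151.3 deg -0.52
[np.float64(-0.85), np.float64(3.48), np.float64(14.7)] [0, 0, np.float64(-0.009)]
```

{"op": "play_rows", "data": {"targets": [{"delta_pos": [-0.4, 1.7, 2.0], "twist": [0, 0, -0.005]}, {"delta_pos": [-0.85, 3.48, 4.5], "twist": [0, 0, -0.009]}, {"delta_pos": [-0.85, 3.48, 7.5], "twist": [0, 0, -0.009]}, {"delta_pos": [-0.85, 3.48, 11.0], "twist": [0, 0, -0.009]}, {"delta_pos": [-0.85, 3.48, 14.7], "twist": [0, 0, -0.009]}]}}

```text
clock: 1.45
tool_pos: [0.4556, 0.3116, 0.0835]
ee_rot: [[-0.276, 0.961, 0.001], [0.961, 0.276, 0.001], [0.001, 0.002, -1.0]]
wrist_force: [-0.7, 0.3, 0.0]
opening: 0.0855
```

{"op": "play_rows", "data": {"targets": [{"delta_pos": [0, 0, 0], "twist": [0, 0, 0]}, {"delta_pos": [0, 0, 0], "twist": [0, 0, 0]}]}}

```text
clock: 1.62
tool_pos: [0.4532, 0.3104, 0.0826]
ee_rot: [[-0.276, 0.961, -0.005], [0.961, 0.276, -0.002], [-0.0, -0.006, -1.0]]
wrist_force: [0.7, 0.2, 0.4]
opening: 0.0856
```

```bash
python3 p.py commit -.85 3.48 14.7 -.009; python3 -c "
from h import *
import cv2
cv2.imwrite('pics/w2.png',vision.camera('wrist'))
s=arm.sense();print(s['clock'],s['tool_pos'],s['wrist_force'])"
```

```text
cmd [0.456  0.3108 0.084 ] 106.0
1.6667 [0.45546892 0.31117666 0.08522392] [-0.67586495  0.07190969  0.3409571 ]
```

View pics/w2.png

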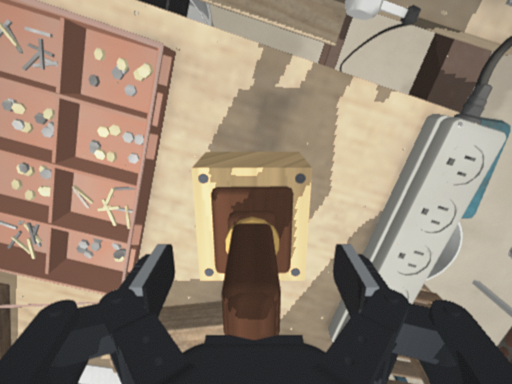

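The grip is centred between the fingers (columns 160–345, grip at about 252), so I'm closing.

{"op": "play_rows", "data": {"targets": [{"delta_pos": [0, 0, 0], "twist": [0, 0, 0]}, {"delta_pos": [0, 0, 0], "twist": [0, 0, 0]}, {"delta_pos": [0, 0, 0], "twist": [0, 0, 0]}, {"delta_pos": [0, 0, 0], "twist": [0, 0, 0]}, {"delta_pos": [0, 0, 0], "twist": [0, 0, 0]}], "hand": 1}}

```text
clock: 2.08
tool_pos: [0.4562, 0.3106, 0.0852]
ee_rot: [[-0.275, 0.961, 0.001], [0.961, 0.275, 0.001], [0.0, 0.002, -1.0]]
wrist_force: [-0.6, -1.0, 0.3]
opening: 0.0255
```

{"op": "play_rows", "data": {"targets": [{"delta_pos": [0, 0, 0], "twist": [0, 0, 0]}, {"delta_pos": [0, 0, 0], "twist": [0, 0, 0]}, {"delta_pos": [0, 0, 0], "twist": [0, 0, 0]}]}}

```text
clock: 2.33
tool_pos: [0.4562, 0.3105, 0.0853]
ee_rot: [[-0.276, 0.961, 0.001], [0.961, 0.276, 0.0], [-0.0, 0.001, -1.0]]
wrist_force: [-1.3, -1.9, 5.5]
opening: 0.0231
```

{"op": "play_rows", "data": {"targets": [{"delta_pos": [0, 0, -1.0], "twist": [0, 0, 0]}, {"delta_pos": [0, 0, -3.5], "twist": [0, 0, 0]}, {"delta_pos": [0, 0, -7.0], "twist": [0, 0, 0]}, {"delta_pos": [0, 0, -11.0], "twist": [0, 0, 0]}, {"delta_pos": [0, 0, -15.0], "twist": [0, 0, 0]}]}}

```text
clock: 2.75
tool_pos: [0.4542, 0.3099, 0.2348]
ee_rot: [[-0.276, 0.961, -0.004], [0.961, 0.276, -0.001], [-0.0, -0.004, -1.0]]
wrist_force: [0.9, 1.0, -2.6]
opening: 0.0232
```

```bash
python3 p.py commit 0 0 -15; python3 -c "
from h import *
import cv2
cv2.imwrite('pics/w3.png',vision.camera('wrist'));cv2.imwrite('pics/s3.png',cv2.resize(vision.camera('side')[80:180,140:240],None,fx=6,fy=6))
s=arm.sense();print(s['clock'],s['tool_pos'],s['wrist_force'],s['opening'])"
```

```text
cmd [0.456  0.3108 0.234 ] 106.0
2.85 [0.45923164 0.31197288 0.24268501] [ 0.65579901  0.25340774 -2.77446442] 0.023214929401894773
```

View pics/w3.png

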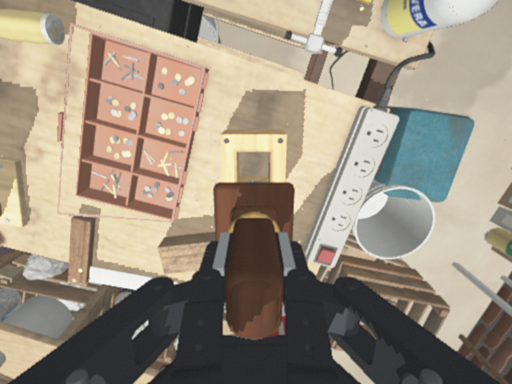

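View pics/s3.png

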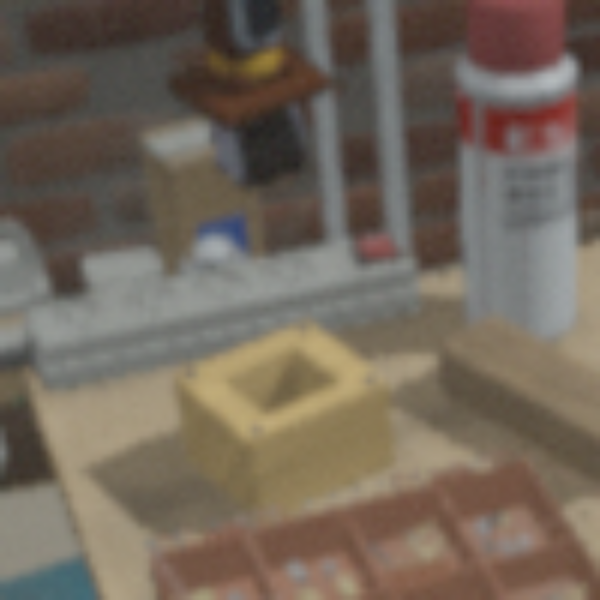

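```bash
python3 p.py plan .49 -.11 .28 96.4 14|head -1;python3 p.py plan .49 -.11 .28 96.4 3|tail -1
```

```text
total [-41.39  -8.33  -4.6 ] tw 0.167 per row mm 30.3 deg 0.69
[np.float64(-41.39), np.float64(-8.33), np.float64(-4.6)] [0, 0, np.float64(0.167)]
```

{"op": "play_rows", "data": {"targets": [{"delta_pos": [-2, -0.4, -1.5], "twist": [0, 0, 0]}, {"delta_pos": [-5, -1, -3], "twist": [0, 0, 0]}, {"delta_pos": [-8, -1.6, -4], "twist": [0, 0, 0]}, {"delta_pos": [-11.5, -2.3, -4.6], "twist": [0, 0, 0]}, {"delta_pos": [-15, -3, -4.6], "twist": [0, 0, 0]}]}}

```text
clock: 3.27
tool_pos: [0.4678, 0.1568, 0.2807]
ee_rot: [[-0.277, 0.961, 0.0], [0.961, 0.277, 0.0], [0.0, 0.0, -1.0]]
wrist_force: [1.1, -0.8, -3.9]
opening: 0.0235
```

{"op": "play_rows", "data": {"targets": [{"delta_pos": [-3.5, -0.7, 0], "twist": [0, 0, 0]}, {"delta_pos": [-7, -1.4, 0], "twist": [0, 0, 0]}, {"delta_pos": [-10.5, -2.1, 0], "twist": [0, 0, 0]}, {"delta_pos": [-14, -2.8, 0], "twist": [0, 0, 0]}, {"delta_pos": [-17, -3.4, 0], "twist": [0, 0, 0]}]}}

```text
clock: 3.68
tool_pos: [0.4811, -0.0167, 0.2788]
ee_rot: [[-0.275, 0.962, -0.003], [0.962, 0.275, 0.001], [0.001, -0.003, -1.0]]
wrist_force: [0.6, 0.3, -3.5]
opening: 0.0233
```

{"op": "play_rows", "data": {"targets": [{"delta_pos": [-3, -0.6, 0], "twist": [0, 0, 0.05]}, {"delta_pos": [-5.5, -1.1, 0], "twist": [0, 0, 0.1]}, {"delta_pos": [-7.5, -1.5, 0], "twist": [0, 0, 0.14]}, {"delta_pos": [-9, -1.8, 0], "twist": [0, 0, 0.167]}, {"delta_pos": [-9.4, -1.9, 0], "twist": [0, 0, 0.167]}]}}

```text
clock: 4.1
tool_pos: [0.4891, -0.1123, 0.2786]
ee_rot: [[-0.109, 0.994, -0.003], [0.994, 0.109, 0.001], [0.001, -0.003, -1.0]]
wrist_force: [-0.6, 0.7, -3.1]
opening: 0.0233
```

{"op": "play_rows", "data": {"targets": [{"delta_pos": [0, 0, 0], "twist": [0, 0, 0]}, {"delta_pos": [0, 0, 0], "twist": [0, 0, 0]}, {"delta_pos": [0, 0, 0], "twist": [0, 0, 0]}]}}

```text
clock: 4.35
tool_pos: [0.4897, -0.1093, 0.2798]
ee_rot: [[-0.113, 0.994, -0.001], [0.994, 0.113, 0.001], [0.001, -0.001, -1.0]]
wrist_force: [0.1, -1.1, -3.7]
opening: 0.0235
```

```bash
python3 p.py commit -15 -3 -4.6;python3 p.py commit -17 -3.4 0;python3 p.py commit -9.4 -1.9 0 .167; python3 -c "
from h import *
import cv2,pickle
i=vision.camera_info('wrist');s=arm.sense();print(s['clock'],s['tool_pos'],s['wrist_force'])
cv2.imwrite('pics/w4.png',vision.camera('wrist'));pickle.dump((i,s),open('w4.pkl','wb'))
s=arm.sense();print(s['clock'],s['tool_pos'],s['ee_rot'].round(3),s['wrist_force'])
"
```

```text
cmd [0.4685 0.1584 0.28  ] 106.0
cmd [ 0.4827 -0.0144  0.28  ] 106.0
cmd [ 0.4903 -0.11    0.28  ] 96.43
4.35 [ 0.48968914 -0.10927252  0.27981925] [ 0.09966215 -1.07567178 -3.66675204]
4.4 [ 0.48980249 -0.10930681  0.27999727] [[-0.114  0.994 -0.001]
 [ 0.994  0.114  0.001]
 [ 0.001 -0.    -1.   ]] [ 0.07977091  0.03301063 -3.25162402]
```

View pics/w4.png

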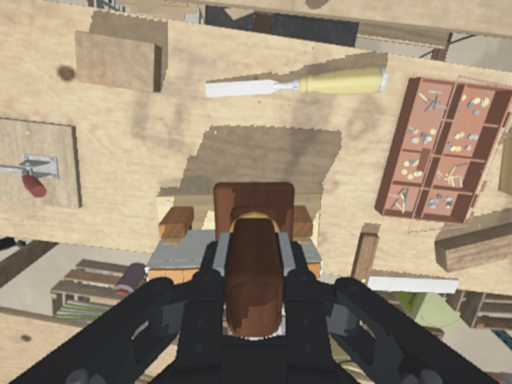

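```bash
python3 -c "
import cv2
w=cv2.imread('pics/w4.png');cv2.imwrite('pics/w4a.png',cv2.resize(w[190:300,140:225],None,fx=6,fy=6,interpolation=cv2.INTER_CUBIC)[:600]);cv2.imwrite('pics/w4b.png',cv2.resize(w[190:290,285:345],None,fx=6,fy=6,interpolation=cv2.INTER_CUBIC))"
```

```text
(no output)
```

View pics/w4a.png

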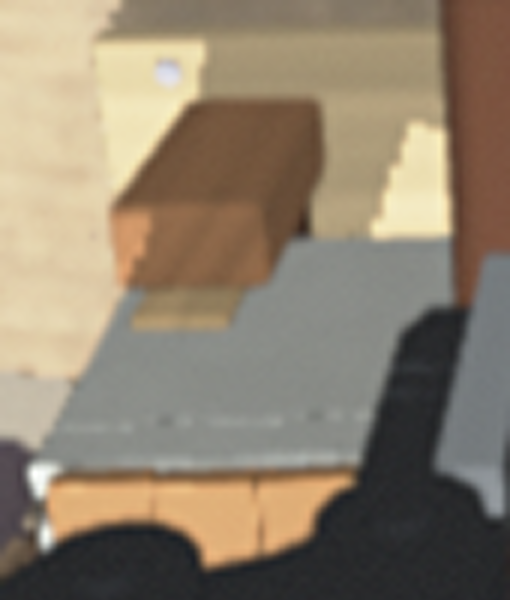

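View pics/w4b.png

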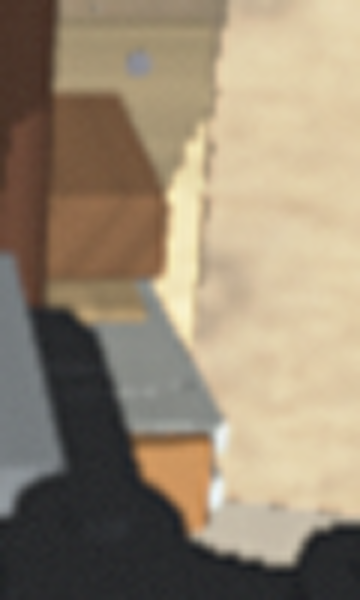

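```bash
python3 -c "
from h import *
import pickle
i,s=pickle.load(open('w4.pkl','rb'))
L=zz(212,433,285,190,6);R=zz(48,478,140,190,6)
pts={}
for nm,w,a,b in (('L+y',L,(135,213),(140,72)),('R-y',R,(643,113),(410,312))):
    t=ray('top',zz(*a,240,140,7));sd=ray('side',zz(*b,245,160,5));wr=ray('wrist',w,i)
    print(nm,'top-wr',tri(t,wr).round(4),'side-wr',tri(sd,wr).round(4),'top-side',tri(t,sd).round(4))
A=onz('wrist',zz(168,70,140,190,6),.012,i);B=onz('wrist',zz(138,62,285,190,6),.012,i)
e=B-A;print('screws',A,B,np.linalg.norm(e),np.degrees(np.arctan2(e[1],e[0]))-90,(A+B)/2)
"
```

```text
L+y top-wr [ 0.5845 -0.0196  0.1384] side-wr [ 0.5876 -0.0172  0.1334] top-side [ 0.5859 -0.0203  0.1368]
R-y top-wr [ 0.607  -0.2173  0.1517] side-wr [ 0.6103 -0.217   0.149 ] top-side [ 0.6074 -0.2191  0.1527]
screws [ 0.58102417 -0.23404136  0.012     ] [ 0.55376505 -0.01556202  0.012     ] 0.22017330429270754 7.11190073493853 [ 0.56739461 -0.12480169  0.012     ]
```

```bash
python3 p.py plan .618 -.2079 .25 96.7 5
```

```text
total [-11.16  11.59   3.  ] tw -0.005 per row mm 32.7 deg -0.05
[np.float64(-2.23), np.float64(2.32), np.float64(0.6)] [0, 0, np.float64(-0.001)]
[np.float64(-4.46), np.float64(4.64), np.float64(1.2)] [0, 0, np.float64(-0.002)]
[np.float64(-6.69), np.float64(6.96), np.float64(1.8)] [0, 0, np.float64(-0.003)]
[np.float64(-8.93), np.float64(9.28), np.float64(2.4)] [0, 0, np.float64(-0.004)]
[np.float64(-11.16), np.float64(11.59), np.float64(3.0)] [0, 0, np.float64(-0.005)]
```

{"op": "play_rows", "data": {"targets": [{"delta_pos": [-2.0, 2.0, 0], "twist": [0, 0, -0.005]}, {"delta_pos": [-4.5, 4.6, 0], "twist": [0, 0, -0.005]}, {"delta_pos": [-7, 7.2, 0], "twist": [0, 0, -0.005]}, {"delta_pos": [-9.4, 9.8, 1], "twist": [0, 0, -0.005]}, {"delta_pos": [-11.16, 11.59, 2], "twist": [0, 0, -0.005]}]}}

```text
clock: 4.82
tool_pos: [0.6201, -0.2091, 0.2605]
ee_rot: [[-0.118, 0.993, 0.002], [0.993, 0.118, -0.001], [-0.001, 0.002, -1.0]]
wrist_force: [-0.8, 0.9, -4.0]
opening: 0.0233
```

{"op": "play_rows", "data": {"targets": [{"delta_pos": [0, 0, 0.5], "twist": [0, 0, 0]}, {"delta_pos": [0, 0, 1], "twist": [0, 0, 0]}, {"delta_pos": [0, 0, 1], "twist": [0, 0, 0]}, {"delta_pos": [0, 0, 1], "twist": [0, 0, 0]}]}}

```text
clock: 5.15
tool_pos: [0.6172, -0.2072, 0.2505]
ee_rot: [[-0.118, 0.993, -0.0], [0.993, 0.118, 0.0], [0.0, -0.0, -1.0]]
wrist_force: [0.2, 0.8, -3.1]
opening: 0.0233
```

```bash
python3 p.py commit -11.16 11.59 2 -.005;python3 p.py commit 0 0 1; python3 -c "
from h import *
import cv2
s=arm.sense();print(s['clock'],s['tool_pos'],s['wrist_force'])
t=vision.camera('top');d=vision.camera('side')
cv2.imwrite('pics/t5.png',cv2.resize(t[120:220,240:360],None,fx=6,fy=6));cv2.imwrite('pics/s5.png',cv2.resize(d[140:280,245:375],None,fx=4,fy=4))
"
```

```text
cmd [ 0.618  -0.2079  0.26  ] 96.72
cmd [ 0.618  -0.2079  0.25  ] 96.72
5.15 [ 0.61723996 -0.2071642   0.25054163] [ 0.18323746  0.84244147 -3.11148634]
```

View pics/s5.png

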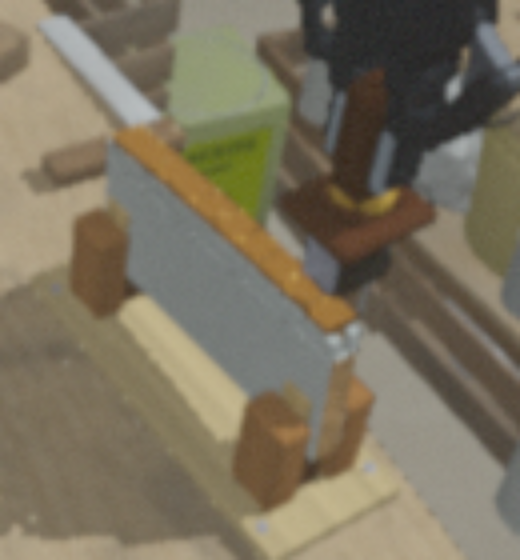

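View pics/t5.png

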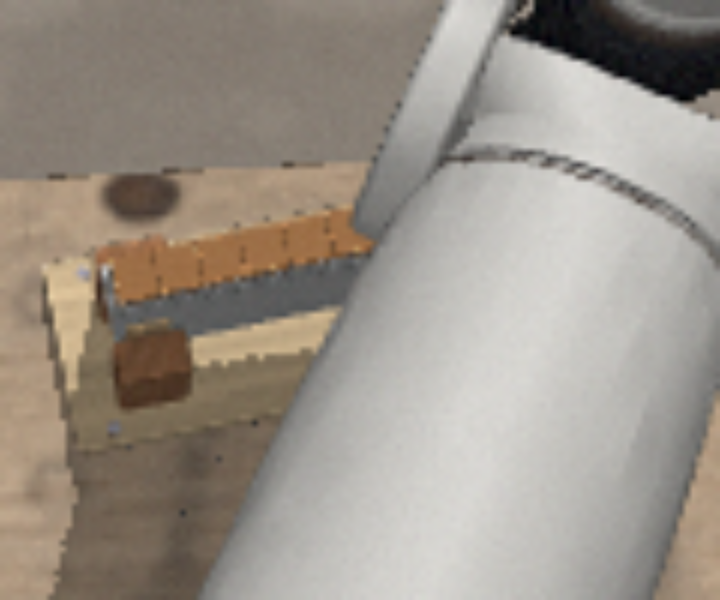

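```bash
python3 -c "
from h import *
for p in [(.618,-.208,.173),(.6187,-.2168,.151),(.618,-.208,.219),(.6333,-.206,.179),(.603,-.21,.179)]:
  q=proj('side',p);print(p,q.round(1),((q-[245,140])*4).round(0))"
```

```text
(0.618, -0.208, 0.173) [329.  210.3] [336. 281.]
(0.6187, -0.2168, 0.151) [329.8 220.4] [339. 321.]
(0.618, -0.208, 0.219) [333.1 194.1] [352. 216.]
(0.6333, -0.206, 0.179) [335.2 205.6] [361. 262.]
(0.603, -0.21, 0.179) [323.9 211. ] [316. 284.]
```

{"op": "play_rows", "data": {"targets": [{"delta_pos": [0, 0, 0.6], "twist": [0, 0, 0]}, {"delta_pos": [0, 0, 1.1], "twist": [0, 0, 0]}, {"delta_pos": [0, 0, 1.4], "twist": [0, 0, 0]}, {"delta_pos": [0, 0, 1.6], "twist": [0, 0, 0]}, {"delta_pos": [0, 0, 1.7], "twist": [0, 0, 0]}]}}

```text
clock: 5.67
tool_pos: [0.6173, -0.2082, 0.2326]
ee_rot: [[-0.117, 0.993, -0.001], [0.993, 0.117, 0.001], [0.001, -0.001, -1.0]]
wrist_force: [-0.1, -1.3, -3.7]
opening: 0.0234
```

{"op": "play_rows", "data": {"targets": [{"delta_pos": [0, 0, 0.1], "twist": [0, 0, 0]}, {"delta_pos": [0, 0, 0.2], "twist": [0, 0, 0]}, {"delta_pos": [0, 0, 0.3], "twist": [0, 0, 0]}]}}

```text
clock: 5.92
tool_pos: [0.6178, -0.2085, 0.2304]
ee_rot: [[-0.117, 0.993, 0.0], [0.993, 0.117, -0.0], [-0.0, 0.0, -1.0]]
wrist_force: [0.5, 0.9, -3.5]
opening: 0.0233
```

Command is now z=0.230 with no contact. I'll continue down slowly.

{"op": "play_rows", "data": {"targets": [{"delta_pos": [0, 0, 0.08], "twist": [0, 0, 0]}, {"delta_pos": [0, 0, 0.16], "twist": [0, 0, 0]}, {"delta_pos": [0, 0, 0.2], "twist": [0, 0, 0]}]}}

```text
clock: 6.17
tool_pos: [0.6177, -0.2084, 0.2282]
ee_rot: [[-0.117, 0.993, 0.0], [0.993, 0.117, 0.0], [0.0, 0.0, -1.0]]
wrist_force: [-0.3, 0.7, -2.9]
opening: 0.0233
```

{"op": "play_rows", "data": {"targets": [{"delta_pos": [0, 0, 0.08], "twist": [0, 0, 0]}, {"delta_pos": [0, 0, 0.15], "twist": [0, 0, 0]}, {"delta_pos": [0, 0, 0.15], "twist": [0, 0, 0]}]}}

```text
clock: 6.42
tool_pos: [0.6179, -0.2086, 0.2277]
ee_rot: [[-0.117, 0.993, 0.001], [0.993, 0.117, -0.001], [-0.001, 0.001, -1.0]]
wrist_force: [-0.7, 0.7, 1.0]
opening: 0.0228
```

{"op": "play_rows", "data": {"targets": [{"delta_pos": [0, 0, 0.1], "twist": [0, 0, 0]}, {"delta_pos": [0, 0, 0.2], "twist": [0, 0, 0]}, {"delta_pos": [0, 0, 0.2], "twist": [0, 0, 0]}]}}

```text
clock: 6.67
tool_pos: [0.618, -0.2088, 0.2262]
ee_rot: [[-0.117, 0.993, 0.001], [0.993, 0.117, -0.001], [-0.001, 0.001, -1.0]]
wrist_force: [-2.5, 0.3, 3.9]
opening: 0.0233
```

{"op": "play_rows", "data": {"targets": [{"delta_pos": [0, 0, 0.1], "twist": [0, 0, 0]}, {"delta_pos": [0, 0, 0.2], "twist": [0, 0, 0]}, {"delta_pos": [0, 0, 0.2], "twist": [0, 0, 0]}]}}

```text
clock: 6.92
tool_pos: [0.6182, -0.2089, 0.2251]
ee_rot: [[-0.117, 0.993, 0.002], [0.993, 0.117, -0.002], [-0.002, 0.002, -1.0]]
wrist_force: [-2.9, 0.2, 7.2]
opening: 0.0234
```

{"op": "play_rows", "data": {"targets": [{"delta_pos": [0, 0, 0.1], "twist": [0, 0, 0]}, {"delta_pos": [0, 0, 0.2], "twist": [0, 0, 0]}, {"delta_pos": [0, 0, 0.2], "twist": [0, 0, 0]}]}}

```text
clock: 7.17
tool_pos: [0.6184, -0.2093, 0.2247]
ee_rot: [[-0.117, 0.993, 0.003], [0.993, 0.117, -0.003], [-0.003, 0.003, -1.0]]
wrist_force: [-4.8, 0.3, 12.2]
opening: 0.0232
```

{"op": "play_rows", "data": {"targets": [{"delta_pos": [0, 0, 0.1], "twist": [0, 0, 0]}, {"delta_pos": [0, 0, 0.2], "twist": [0, 0, 0]}, {"delta_pos": [0, 0, 0.2], "twist": [0, 0, 0]}]}}

```text
clock: 7.42
tool_pos: [0.6188, -0.2096, 0.2243]
ee_rot: [[-0.117, 0.993, 0.005], [0.993, 0.117, -0.004], [-0.005, 0.004, -1.0]]
wrist_force: [-6.1, 0.8, 17.7]
opening: 0.0232
```

{"op": "play_rows", "data": {"targets": [{"delta_pos": [0.2, -0.1, -0.08], "twist": [0, 0, 0]}, {"delta_pos": [0.5, -0.1, -0.07], "twist": [0, 0, 0]}, {"delta_pos": [0.8, -0.1, -0.06], "twist": [0, 0, 0]}, {"delta_pos": [1.1, -0.1, -0.05], "twist": [0, 0, 0]}]}}

```text
clock: 7.75
tool_pos: [0.6173, -0.2016, 0.2245]
ee_rot: [[-0.116, 0.993, 0.007], [0.993, 0.116, -0.01], [-0.011, 0.006, -1.0]]
wrist_force: [-1.8, -7.2, 11.9]
opening: 0.0235
```

{"op": "play_rows", "data": {"targets": [{"delta_pos": [0.3, 0, 0.0], "twist": [0, 0, 0]}, {"delta_pos": [0.6, 0, 0.02], "twist": [0, 0, 0]}, {"delta_pos": [0.9, 0, 0.04], "twist": [0, 0, 0]}]}}

```text
clock: 8.0
tool_pos: [0.616, -0.1902, 0.2236]
ee_rot: [[-0.117, 0.993, 0.006], [0.993, 0.117, -0.005], [-0.005, 0.005, -1.0]]
wrist_force: [-2.7, 0.3, 14.3]
opening: 0.0233
```

{"op": "play_rows", "data": {"targets": [{"delta_pos": [0.2, 0, 0.01], "twist": [0, 0, 0]}, {"delta_pos": [0.5, 0, 0.03], "twist": [0, 0, 0]}, {"delta_pos": [0.8, 0, 0.05], "twist": [0, 0, 0]}]}}

```text
clock: 8.25
tool_pos: [0.6153, -0.1841, 0.2235]
ee_rot: [[-0.117, 0.993, 0.007], [0.993, 0.117, -0.009], [-0.01, 0.006, -1.0]]
wrist_force: [-2.9, -7.3, 13.2]
opening: 0.0234
```

{"op": "play_rows", "data": {"targets": [{"delta_pos": [0.3, 0, 0.01], "twist": [0, 0, 0]}, {"delta_pos": [0.6, 0, 0.03], "twist": [0, 0, 0]}, {"delta_pos": [0.9, 0, 0.05], "twist": [0, 0, 0]}]}}

```text
clock: 8.5
tool_pos: [0.614, -0.1737, 0.2226]
ee_rot: [[-0.116, 0.993, 0.006], [0.993, 0.116, -0.005], [-0.006, 0.006, -1.0]]
wrist_force: [-2.9, 0.3, 14.3]
opening: 0.0234
```

{"op": "play_rows", "data": {"targets": [{"delta_pos": [0.3, 0, 0.01], "twist": [0, 0, 0]}, {"delta_pos": [0.6, 0, 0.03], "twist": [0, 0, 0]}, {"delta_pos": [0.9, 0, 0.05], "twist": [0, 0, 0]}]}}

```text
clock: 8.75
tool_pos: [0.6131, -0.1658, 0.2224]
ee_rot: [[-0.117, 0.993, 0.007], [0.993, 0.117, -0.008], [-0.009, 0.006, -1.0]]
wrist_force: [-2.3, -8.0, 14.4]
opening: 0.0234
```

{"op": "play_rows", "data": {"targets": [{"delta_pos": [0.3, 0, 0.01], "twist": [0, 0, 0]}, {"delta_pos": [0.6, 0, 0.03], "twist": [0, 0, 0]}, {"delta_pos": [0.9, 0, 0.05], "twist": [0, 0, 0]}]}}

```text
clock: 9.0
tool_pos: [0.612, -0.1571, 0.2218]
ee_rot: [[-0.116, 0.993, 0.007], [0.993, 0.116, -0.008], [-0.008, 0.006, -1.0]]
wrist_force: [-3.1, -2.2, 14.1]
opening: 0.0234
```

{"op": "play_rows", "data": {"targets": [{"delta_pos": [0.3, 0, 0.01], "twist": [0, 0, 0]}, {"delta_pos": [0.6, 0, 0.03], "twist": [0, 0, 0]}, {"delta_pos": [0.9, 0, 0.05], "twist": [0, 0, 0]}]}}

```text
clock: 9.25
tool_pos: [0.6109, -0.1467, 0.2211]
ee_rot: [[-0.117, 0.993, 0.006], [0.993, 0.117, -0.005], [-0.006, 0.005, -1.0]]
wrist_force: [-2.7, -5.3, 15.2]
opening: 0.0238
```

{"op": "play_rows", "data": {"targets": [{"delta_pos": [0.3, 0, 0.02], "twist": [0, 0, 0]}, {"delta_pos": [0.6, 0, 0.04], "twist": [0, 0, 0]}, {"delta_pos": [0.9, 0, 0.06], "twist": [0, 0, 0]}]}}

```text
clock: 9.5
tool_pos: [0.61, -0.1394, 0.2208]
ee_rot: [[-0.116, 0.993, 0.007], [0.993, 0.116, -0.008], [-0.009, 0.006, -1.0]]
wrist_force: [-3.6, -2.9, 14.0]
opening: 0.0233
```

{"op": "play_rows", "data": {"targets": [{"delta_pos": [0.3, 0, 0.02], "twist": [0, 0, 0]}, {"delta_pos": [0.6, 0, 0.04], "twist": [0, 0, 0]}, {"delta_pos": [0.9, 0, 0.05], "twist": [0, 0, 0]}]}}

```text
clock: 9.75
tool_pos: [0.6087, -0.1284, 0.22]
ee_rot: [[-0.117, 0.993, 0.006], [0.993, 0.117, -0.004], [-0.005, 0.005, -1.0]]
wrist_force: [-3.7, -0.0, 14.8]
opening: 0.0233
```

{"op": "play_rows", "data": {"targets": [{"delta_pos": [0.3, 0, 0.02], "twist": [0, 0, 0]}, {"delta_pos": [0.6, 0, 0.04], "twist": [0, 0, 0]}, {"delta_pos": [0.9, 0, 0.05], "twist": [0, 0, 0]}]}}

```text
clock: 10.0
tool_pos: [0.6081, -0.1231, 0.2201]
ee_rot: [[-0.116, 0.993, 0.008], [0.993, 0.116, -0.012], [-0.013, 0.006, -1.0]]
wrist_force: [-2.8, -8.9, 13.3]
opening: 0.0238
```

{"op": "play_rows", "data": {"targets": [{"delta_pos": [0.3, 0, 0.02], "twist": [0, 0, 0]}, {"delta_pos": [0.6, 0, 0.04], "twist": [0, 0, 0]}, {"delta_pos": [0.9, 0, 0.05], "twist": [0, 0, 0]}]}}

```text
clock: 10.25
tool_pos: [0.6066, -0.1107, 0.219]
ee_rot: [[-0.116, 0.993, 0.006], [0.993, 0.117, -0.004], [-0.005, 0.005, -1.0]]
wrist_force: [-4.0, -0.7, 15.1]
opening: 0.0234
```

{"op": "play_rows", "data": {"targets": [{"delta_pos": [0.3, 0, 0.02], "twist": [0, 0, 0]}, {"delta_pos": [0.6, 0, 0.04], "twist": [0, 0, 0]}, {"delta_pos": [0.9, 0, 0.05], "twist": [0, 0, 0]}]}}

```text
clock: 10.5
tool_pos: [0.6059, -0.1044, 0.2189]
ee_rot: [[-0.116, 0.993, 0.007], [0.993, 0.117, -0.01], [-0.011, 0.006, -1.0]]
wrist_force: [-3.6, -9.0, 13.3]
opening: 0.0232
```

{"op": "play_rows", "data": {"targets": [{"delta_pos": [0.3, 0, 0.02], "twist": [0, 0, 0]}, {"delta_pos": [0.6, 0, 0.04], "twist": [0, 0, 0]}, {"delta_pos": [0.9, 0, 0.05], "twist": [0, 0, 0]}]}}

```text
clock: 10.75
tool_pos: [0.6045, -0.0928, 0.2179]
ee_rot: [[-0.116, 0.993, 0.006], [0.993, 0.116, -0.004], [-0.005, 0.005, -1.0]]
wrist_force: [-3.7, 0.0, 16.1]
opening: 0.0235
```

{"op": "play_rows", "data": {"targets": [{"delta_pos": [0.3, 0, 0.02], "twist": [0, 0, 0]}, {"delta_pos": [0.6, 0, 0.04], "twist": [0, 0, 0]}, {"delta_pos": [0.9, 0, 0.05], "twist": [0, 0, 0]}]}}

```text
clock: 11.0
tool_pos: [0.6036, -0.0852, 0.2177]
ee_rot: [[-0.117, 0.993, 0.006], [0.993, 0.117, -0.007], [-0.008, 0.005, -1.0]]
wrist_force: [-4.6, -7.1, 14.6]
opening: 0.0232
```

{"op": "play_rows", "data": {"targets": [{"delta_pos": [0.3, 0, 0.02], "twist": [0, 0, 0]}, {"delta_pos": [0.6, 0, 0.04], "twist": [0, 0, 0]}, {"delta_pos": [0.9, 0, 0.05], "twist": [0, 0, 0]}]}}

```text
clock: 11.25
tool_pos: [0.6025, -0.075, 0.217]
ee_rot: [[-0.117, 0.993, 0.006], [0.993, 0.117, -0.004], [-0.005, 0.005, -1.0]]
wrist_force: [-4.0, -0.1, 14.8]
opening: 0.0229
```

{"op": "play_rows", "data": {"targets": [{"delta_pos": [0.3, 0, 0.02], "twist": [0, 0, 0]}, {"delta_pos": [0.6, 0, 0.04], "twist": [0, 0, 0]}, {"delta_pos": [0.9, 0, 0.05], "twist": [0, 0, 0]}]}}

```text
clock: 11.5
tool_pos: [0.6014, -0.066, 0.2165]
ee_rot: [[-0.117, 0.993, 0.006], [0.993, 0.117, -0.004], [-0.005, 0.005, -1.0]]
wrist_force: [-3.8, -5.0, 16.3]
opening: 0.0231
```

{"op": "play_rows", "data": {"targets": [{"delta_pos": [0.3, 0, 0.02], "twist": [0, 0, 0]}, {"delta_pos": [0.6, 0, 0.04], "twist": [0, 0, 0]}, {"delta_pos": [0.9, 0, 0.05], "twist": [0, 0, 0]}]}}

```text
clock: 11.75
tool_pos: [0.6006, -0.0582, 0.2161]
ee_rot: [[-0.116, 0.993, 0.006], [0.993, 0.116, -0.006], [-0.007, 0.006, -1.0]]
wrist_force: [-3.6, -3.1, 14.8]
opening: 0.0232
```

{"op": "play_rows", "data": {"targets": [{"delta_pos": [0.3, 0, 0.02], "twist": [0, 0, 0]}, {"delta_pos": [0.6, 0, 0.04], "twist": [0, 0, 0]}, {"delta_pos": [0.9, 0, 0.05], "twist": [0, 0, 0]}]}}

```text
clock: 12.0
tool_pos: [0.5993, -0.0475, 0.2154]
ee_rot: [[-0.117, 0.993, 0.006], [0.993, 0.117, -0.003], [-0.003, 0.005, -1.0]]
wrist_force: [-4.2, -0.1, 15.7]
opening: 0.0237
```

{"op": "play_rows", "data": {"targets": [{"delta_pos": [0.3, 0, 0.02], "twist": [0, 0, 0]}, {"delta_pos": [0.6, 0, 0.04], "twist": [0, 0, 0]}, {"delta_pos": [0.9, 0, 0.05], "twist": [0, 0, 0]}]}}

```text
clock: 12.25
tool_pos: [0.5984, -0.0399, 0.2151]
ee_rot: [[-0.117, 0.993, 0.006], [0.993, 0.117, -0.006], [-0.006, 0.005, -1.0]]
wrist_force: [-4.6, -3.0, 15.4]
opening: 0.0232
```

{"op": "play_rows", "data": {"targets": [{"delta_pos": [0.3, 0, 0.02], "twist": [0, 0, 0]}, {"delta_pos": [0.6, 0, 0.03], "twist": [0, 0, 0]}, {"delta_pos": [0.8, 0, 0.04], "twist": [0, 0, 0]}, {"delta_pos": [0.8, 0, 0.04], "twist": [0, 0, 0]}]}}

```text
clock: 12.58
tool_pos: [0.5972, -0.03, 0.2143]
ee_rot: [[-0.117, 0.993, 0.006], [0.993, 0.117, -0.002], [-0.002, 0.005, -1.0]]
wrist_force: [-3.7, 0.6, 16.3]
opening: 0.0235
```

First pass is done: about 18 N, with the contact heights on a straight line at slope −0.056. I'll make a slightly firmer return pass to be sure.

{"op": "play_rows", "data": {"targets": [{"delta_pos": [-0.3, 0, 0.03], "twist": [0, 0, 0]}, {"delta_pos": [-0.7, 0, 0.02], "twist": [0, 0, 0]}, {"delta_pos": [-1.1, 0, 0.0], "twist": [0, 0, 0]}, {"delta_pos": [-1.5, 0, -0.03], "twist": [0, 0, 0]}, {"delta_pos": [-2, 0, -0.06], "twist": [0, 0, 0]}]}}

```text
clock: 13.0
tool_pos: [0.5996, -0.0497, 0.2154]
ee_rot: [[-0.117, 0.993, 0.006], [0.993, 0.117, -0.001], [-0.002, 0.005, -1.0]]
wrist_force: [-4.7, 1.4, 17.1]
opening: 0.0234
```

{"op": "play_rows", "data": {"targets": [{"delta_pos": [-0.4, 0, -0.02], "twist": [0, 0, 0]}, {"delta_pos": [-0.8, 0, -0.04], "twist": [0, 0, 0]}, {"delta_pos": [-1.2, 0, -0.065], "twist": [0, 0, 0]}, {"delta_pos": [-1.6, 0, -0.09], "twist": [0, 0, 0]}, {"delta_pos": [-2, 0, -0.11], "twist": [0, 0, 0]}]}}

```text
clock: 13.42
tool_pos: [0.602, -0.0699, 0.2165]
ee_rot: [[-0.117, 0.993, 0.006], [0.993, 0.117, -0.002], [-0.002, 0.006, -1.0]]
wrist_force: [-5.6, 0.7, 17.4]
opening: 0.0231
```

{"op": "play_rows", "data": {"targets": [{"delta_pos": [-0.4, 0, -0.02], "twist": [0, 0, 0]}, {"delta_pos": [-0.8, 0, -0.04], "twist": [0, 0, 0]}, {"delta_pos": [-1.2, 0, -0.065], "twist": [0, 0, 0]}, {"delta_pos": [-1.6, 0, -0.09], "twist": [0, 0, 0]}, {"delta_pos": [-2, 0, -0.11], "twist": [0, 0, 0]}]}}

```text
clock: 13.83
tool_pos: [0.6044, -0.0899, 0.2177]
ee_rot: [[-0.117, 0.993, 0.006], [0.993, 0.117, -0.002], [-0.003, 0.006, -1.0]]
wrist_force: [-4.2, 2.0, 17.5]
opening: 0.0231
```

{"op": "play_rows", "data": {"targets": [{"delta_pos": [-0.4, 0, -0.02], "twist": [0, 0, 0]}, {"delta_pos": [-0.8, 0, -0.04], "twist": [0, 0, 0]}, {"delta_pos": [-1.2, 0, -0.065], "twist": [0, 0, 0]}, {"delta_pos": [-1.6, 0, -0.09], "twist": [0, 0, 0]}, {"delta_pos": [-2, 0, -0.11], "twist": [0, 0, 0]}]}}

```text
clock: 14.25
tool_pos: [0.6067, -0.1098, 0.2188]
ee_rot: [[-0.117, 0.993, 0.006], [0.993, 0.117, -0.002], [-0.003, 0.006, -1.0]]
wrist_force: [-4.0, 1.8, 17.7]
opening: 0.0232
```

{"op": "play_rows", "data": {"targets": [{"delta_pos": [-0.4, 0, -0.02], "twist": [0, 0, 0]}, {"delta_pos": [-0.8, 0, -0.04], "twist": [0, 0, 0]}, {"delta_pos": [-1.2, 0, -0.065], "twist": [0, 0, 0]}, {"delta_pos": [-1.6, 0, -0.09], "twist": [0, 0, 0]}, {"delta_pos": [-2, 0, -0.11], "twist": [0, 0, 0]}]}}

```text
clock: 14.67
tool_pos: [0.6091, -0.1298, 0.2199]
ee_rot: [[-0.117, 0.993, 0.006], [0.993, 0.117, -0.002], [-0.003, 0.006, -1.0]]
wrist_force: [-3.8, 1.5, 16.9]
opening: 0.0232
```

{"op": "play_rows", "data": {"targets": [{"delta_pos": [-0.4, 0, -0.02], "twist": [0, 0, 0]}, {"delta_pos": [-0.8, 0, -0.04], "twist": [0, 0, 0]}, {"delta_pos": [-1.2, 0, -0.065], "twist": [0, 0, 0]}, {"delta_pos": [-1.6, 0, -0.09], "twist": [0, 0, 0]}, {"delta_pos": [-2, 0, -0.11], "twist": [0, 0, 0]}]}}

```text
clock: 15.08
tool_pos: [0.6114, -0.1497, 0.2211]
ee_rot: [[-0.117, 0.993, 0.006], [0.993, 0.117, -0.003], [-0.003, 0.006, -1.0]]
wrist_force: [-3.1, 2.1, 16.5]
opening: 0.0235
```

{"op": "play_rows", "data": {"targets": [{"delta_pos": [-0.4, 0, -0.02], "twist": [0, 0, 0]}, {"delta_pos": [-0.8, 0, -0.04], "twist": [0, 0, 0]}, {"delta_pos": [-1.2, 0, -0.065], "twist": [0, 0, 0]}, {"delta_pos": [-1.6, 0, -0.09], "twist": [0, 0, 0]}, {"delta_pos": [-2, 0, -0.11], "twist": [0, 0, 0]}]}}

```text
clock: 15.5
tool_pos: [0.6137, -0.1697, 0.2222]
ee_rot: [[-0.117, 0.993, 0.006], [0.993, 0.117, -0.003], [-0.004, 0.006, -1.0]]
wrist_force: [-3.5, 1.8, 16.4]
opening: 0.0232
```

{"op": "play_rows", "data": {"targets": [{"delta_pos": [-0.4, 0, -0.02], "twist": [0, 0, 0]}, {"delta_pos": [-0.8, 0, -0.04], "twist": [0, 0, 0]}, {"delta_pos": [-1.2, 0, -0.065], "twist": [0, 0, 0]}, {"delta_pos": [-1.6, 0, -0.09], "twist": [0, 0, 0]}, {"delta_pos": [-2, 0, -0.11], "twist": [0, 0, 0]}]}}

```text
clock: 15.92
tool_pos: [0.6161, -0.1896, 0.2233]
ee_rot: [[-0.117, 0.993, 0.006], [0.993, 0.117, -0.003], [-0.004, 0.006, -1.0]]
wrist_force: [-4.0, 2.8, 16.4]
opening: 0.0236
```

{"op": "play_rows", "data": {"targets": [{"delta_pos": [-0.4, 0, -0.02], "twist": [0, 0, 0]}, {"delta_pos": [-0.8, 0, -0.04], "twist": [0, 0, 0]}, {"delta_pos": [-1.2, 0, -0.065], "twist": [0, 0, 0]}, {"delta_pos": [-1.6, 0, -0.09], "twist": [0, 0, 0]}, {"delta_pos": [-2, 0, -0.11], "twist": [0, 0, 0]}]}}

```text
clock: 16.33
tool_pos: [0.6184, -0.2095, 0.2244]
ee_rot: [[-0.117, 0.993, 0.006], [0.993, 0.117, -0.003], [-0.004, 0.006, -1.0]]
wrist_force: [-2.7, 2.1, 15.2]
opening: 0.0233
```

{"op": "play_rows", "data": {"targets": [{"delta_pos": [0, 0, -0.5], "twist": [0, 0, 0]}, {"delta_pos": [0, 0, -1.5], "twist": [0, 0, 0]}, {"delta_pos": [0, 0, -3.0], "twist": [0, 0, 0]}, {"delta_pos": [0, 0, -4.8], "twist": [0, 0, 0]}, {"delta_pos": [0, 0, -6.1], "twist": [0, 0, 0]}]}}

```text
clock: 16.75
tool_pos: [0.6166, -0.2083, 0.2808]
ee_rot: [[-0.117, 0.993, -0.0], [0.993, 0.117, 0.0], [0.0, -0.0, -1.0]]
wrist_force: [0.8, -0.4, -2.9]
opening: 0.0236
```

```bash
echo '{"p":[0.617,-0.208,0.28],"yaw":96.72}'>cmd.json; python3 p.py plan .456 .3108 .25 106 1
```

```text
total [53.41 -9.92  3.  ] tw -0.162 per row mm 544.0 deg -9.28
[np.float64(53.41), np.float64(-9.92), np.float64(3.0)] [0, 0, np.float64(-0.162)]
```

{"op": "play_rows", "data": {"targets": [{"delta_pos": [2, -0.4, 0], "twist": [0, 0, 0]}, {"delta_pos": [5, -1, 0], "twist": [0, 0, 0]}, {"delta_pos": [8.5, -1.6, 0], "twist": [0, 0, 0]}, {"delta_pos": [12, -2.2, 0], "twist": [0, 0, 0]}, {"delta_pos": [15.5, -2.9, 0], "twist": [0, 0, 0]}]}}

```text
clock: 17.17
tool_pos: [0.5689, -0.0565, 0.2798]
ee_rot: [[-0.116, 0.993, -0.001], [0.993, 0.116, 0.001], [0.001, -0.001, -1.0]]
wrist_force: [0.3, 0.7, -3.0]
opening: 0.0232
```

{"op": "play_rows", "data": {"targets": [{"delta_pos": [3.5, -0.6, 0], "twist": [0, 0, 0]}, {"delta_pos": [7, -1.3, 0], "twist": [0, 0, 0]}, {"delta_pos": [10.5, -2.0, 0], "twist": [0, 0, 0]}, {"delta_pos": [14, -2.6, 0], "twist": [0, 0, 0]}, {"delta_pos": [17.5, -3.3, 0], "twist": [0, 0, 0]}]}}

```text
clock: 17.58
tool_pos: [0.5155, 0.1137, 0.2801]
ee_rot: [[-0.117, 0.993, -0.0], [0.993, 0.117, 0.0], [0.0, -0.0, -1.0]]
wrist_force: [0.6, 0.2, -4.3]
opening: 0.0234
```

{"op": "play_rows", "data": {"targets": [{"delta_pos": [3.5, -0.6, 0], "twist": [0, 0, -0.03]}, {"delta_pos": [7, -1.3, 0], "twist": [0, 0, -0.07]}, {"delta_pos": [10.5, -1.9, 0], "twist": [0, 0, -0.11]}, {"delta_pos": [13.5, -2.5, 0], "twist": [0, 0, -0.14]}, {"delta_pos": [16, -2.9, 0], "twist": [0, 0, -0.162]}]}}

```text
clock: 18.0
tool_pos: [0.4675, 0.2697, 0.2801]
ee_rot: [[-0.278, 0.96, -0.001], [0.96, 0.278, 0.0], [0.001, -0.001, -1.0]]
wrist_force: [0.6, -0.1, -3.7]
opening: 0.0233
```

```bash
python3 p.py commit 15.5 -2.9 0;python3 p.py commit 17.5 -3.3 0;python3 p.py commit 16 -2.9 0 -.162; python3 p.py plan .456 .3108 .2 106 4
```

```text
cmd [ 0.5701 -0.0575  0.28  ] 96.72
cmd [0.5168 0.1125 0.28  ] 96.72
cmd [0.4693 0.268  0.28  ] 106.0
total [ 4.48 -0.1   8.  ] tw 0.0 per row mm 22.9 deg 0.0
[np.float64(1.12), np.float64(-0.02), np.float64(2.0)] [0, 0, np.float64(0.0)]
[np.float64(2.24), np.float64(-0.05), np.float64(4.0)] [0, 0, np.float64(0.0)]
[np.float64(3.36), np.float64(-0.07), np.float64(6.0)] [0, 0, np.float64(0.0)]
[np.float64(4.48), np.float64(-0.1), np.float64(8.0)] [0, 0, np.float64(0.0)]
```

{"op": "play_rows", "data": {"targets": [{"delta_pos": [1.5, 0, 2], "twist": [0, 0, 0]}, {"delta_pos": [3.2, -0.1, 4.5], "twist": [0, 0, 0]}, {"delta_pos": [4.48, -0.1, 7], "twist": [0, 0, 0]}, {"delta_pos": [4.48, -0.1, 9], "twist": [0, 0, 0]}, {"delta_pos": [4.48, -0.1, 10.4], "twist": [0, 0, 0]}]}}

```text
clock: 18.42
tool_pos: [0.4537, 0.3106, 0.1733]
ee_rot: [[-0.277, 0.961, -0.004], [0.961, 0.277, -0.001], [-0.0, -0.004, -1.0]]
wrist_force: [-0.1, -0.0, -3.2]
opening: 0.0234
```

{"op": "play_rows", "data": {"targets": [{"delta_pos": [0, 0, 0], "twist": [0, 0, 0]}, {"delta_pos": [0, 0, 0], "twist": [0, 0, 0]}, {"delta_pos": [0, 0, 0], "twist": [0, 0, 0]}]}}

```text
clock: 18.67
tool_pos: [0.4564, 0.3105, 0.1776]
ee_rot: [[-0.275, 0.961, 0.002], [0.961, 0.275, 0.001], [0.0, 0.002, -1.0]]
wrist_force: [0.5, -0.2, -3.0]
opening: 0.0238
```

```bash
python3 p.py commit 4.48 -.1 10.4; python3 -c "
from h import *
import cv2
s=arm.sense();print(s['clock'],s['tool_pos'],s['wrist_force'],s['opening'])
t=vision.camera('top');d=vision.camera('side');w=vision.camera('wrist')
cv2.imwrite('pics/w6.png',w)
cv2.imwrite('pics/t6.png',cv2.resize(t[130:230,235:350],None,fx=6,fy=6,interpolation=cv2.INTER_CUBIC))
cv2.imwrite('pics/s6.png',np.hstack([cv2.resize(d[100:170,150:225],None,fx=5,fy=5,interpolation=cv2.INTER_CUBIC),cv2.resize(d[170:240,265:345],None,fx=5,fy=5,interpolation=cv2.INTER_CUBIC)]))
"
```

```text
cmd [0.456  0.3108 0.176 ] 106.0
18.6667 [0.45642115 0.31053158 0.17758211] [ 0.47947071 -0.22929719 -3.04143483] 0.023777608534972718
```

View pics/s6.png

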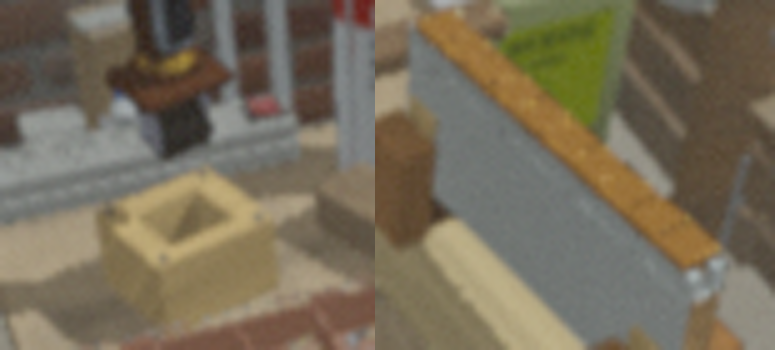

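View pics/t6.png

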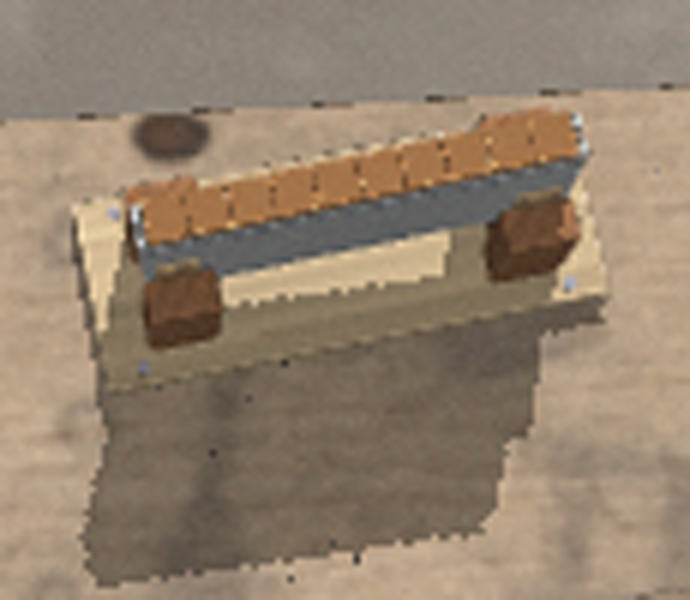

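View pics/w6.png

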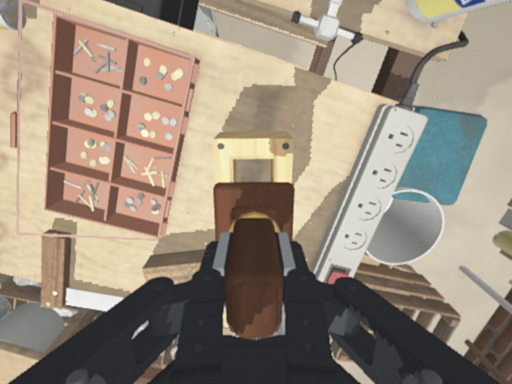

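The grasp is unchanged (foot at columns 215–295, as after the lift), and the strip is straight from end to end. Inserting now.

{"op": "play_rows", "data": {"targets": [{"delta_pos": [0, 0, 1], "twist": [0, 0, 0]}, {"delta_pos": [0, 0, 2], "twist": [0, 0, 0]}, {"delta_pos": [0, 0, 2.8], "twist": [0, 0, 0]}, {"delta_pos": [0, 0, 3.4], "twist": [0, 0, 0]}, {"delta_pos": [0, 0, 3.6], "twist": [0, 0, 0]}]}}

```text
clock: 19.23
tool_pos: [0.4545, 0.3098, 0.1381]
ee_rot: [[-0.276, 0.961, -0.003], [0.961, 0.276, -0.001], [-0.0, -0.004, -1.0]]
wrist_force: [-0.7, 0.5, -3.6]
opening: 0.0233
```

{"op": "play_rows", "data": {"targets": [{"delta_pos": [0, 0, 0.3], "twist": [0, 0, 0]}, {"delta_pos": [0, 0, 0.7], "twist": [0, 0, 0]}, {"delta_pos": [0, 0, 1.1], "twist": [0, 0, 0]}, {"delta_pos": [0, 0, 1.5], "twist": [0, 0, 0]}, {"delta_pos": [0, 0, 1.8], "twist": [0, 0, 0]}]}}

```text
clock: 19.65
tool_pos: [0.4556, 0.3103, 0.1219]
ee_rot: [[-0.276, 0.961, -0.0], [0.961, 0.276, -0.0], [-0.0, -0.0, -1.0]]
wrist_force: [-0.2, 0.3, -4.9]
opening: 0.0233
```

Command is now z=0.122 with the tyre inside the well and no side force. Continuing down to 0.086.

{"op": "play_rows", "data": {"targets": [{"delta_pos": [0, 0, 0.5], "twist": [0, 0, 0]}, {"delta_pos": [0, 0, 1.1], "twist": [0, 0, 0]}, {"delta_pos": [0, 0, 1.7], "twist": [0, 0, 0]}, {"delta_pos": [0, 0, 2.2], "twist": [0, 0, 0]}, {"delta_pos": [0, 0, 2.7], "twist": [0, 0, 0]}]}}

```text
clock: 20.07
tool_pos: [0.4566, 0.311, 0.0974]
ee_rot: [[-0.276, 0.961, 0.003], [0.961, 0.276, 0.001], [0.0, 0.003, -1.0]]
wrist_force: [-0.8, -0.1, -3.3]
opening: 0.0231
```

{"op": "play_rows", "data": {"targets": [{"delta_pos": [0, 0, 0.3], "twist": [0, 0, 0]}, {"delta_pos": [0, 0, 0.6], "twist": [0, 0, 0]}, {"delta_pos": [0, 0, 0.9], "twist": [0, 0, 0]}, {"delta_pos": [0, 0, 1.0], "twist": [0, 0, 0]}, {"delta_pos": [0, 0, 1.0], "twist": [0, 0, 0]}]}}

```text
clock: 20.48
tool_pos: [0.4559, 0.3103, 0.0853]
ee_rot: [[-0.275, 0.961, 0.0], [0.961, 0.275, -0.0], [-0.0, 0.0, -1.0]]
wrist_force: [0.9, -0.0, -1.2]
opening: 0.023
```

{"op": "play_rows", "data": {"targets": [{"delta_pos": [0, 0, 0.05], "twist": [0, 0, 0]}, {"delta_pos": [0, 0, 0.05], "twist": [0, 0, 0]}, {"delta_pos": [0, 0, 0.05], "twist": [0, 0, 0]}, {"delta_pos": [0, 0, 0.05], "twist": [0, 0, 0]}, {"delta_pos": [0, 0, 0.05], "twist": [0, 0, 0]}], "hand": 8.5}}

```text
clock: 20.9
tool_pos: [0.4557, 0.3104, 0.0849]
ee_rot: [[-0.276, 0.961, 0.0], [0.961, 0.276, 0.0], [0.0, 0.0, -1.0]]
wrist_force: [-0.2, -0.1, -0.7]
opening: 0.082
```

{"op": "play_rows", "data": {"targets": [{"delta_pos": [0, 0, 0], "twist": [0, 0, 0]}, {"delta_pos": [0, 0, 0], "twist": [0, 0, 0]}, {"delta_pos": [0, 0, 0], "twist": [0, 0, 0]}, {"delta_pos": [0, 0, 0], "twist": [0, 0, 0]}]}}

```text
clock: 21.23
tool_pos: [0.4557, 0.3103, 0.0848]
ee_rot: [[-0.276, 0.961, 0.0], [0.961, 0.276, 0.0], [0.0, 0.0, -1.0]]
wrist_force: [0.8, -0.3, -0.7]
opening: 0.0851
```

Raising straight up and clear, then moving back for a check.

{"op": "play_rows", "data": {"targets": [{"delta_pos": [0, 0, -1], "twist": [0, 0, 0]}, {"delta_pos": [0, 0, -3.5], "twist": [0, 0, 0]}, {"delta_pos": [0, 0, -7], "twist": [0, 0, 0]}, {"delta_pos": [0, 0, -10.5], "twist": [0, 0, 0]}, {"delta_pos": [0, 0, -14], "twist": [0, 0, 0]}]}}

```text
clock: 21.65
tool_pos: [0.4554, 0.3102, 0.2271]
ee_rot: [[-0.276, 0.961, 0.0], [0.961, 0.276, 0.0], [0.0, 0.0, -1.0]]
wrist_force: [0.4, 0.4, 0.0]
opening: 0.0852
```

{"op": "play_rows", "data": {"targets": [{"delta_pos": [0, -1.5, -1], "twist": [0, 0, 0]}, {"delta_pos": [0, -3.5, -1], "twist": [0, 0, 0]}, {"delta_pos": [0, -3.5, -1], "twist": [0, 0, 0]}, {"delta_pos": [0, -3.5, -1], "twist": [0, 0, 0]}, {"delta_pos": [0, -3.5, -1], "twist": [0, 0, 0]}]}}

```text
clock: 22.07
tool_pos: [0.4223, 0.3007, 0.235]
ee_rot: [[-0.276, 0.961, 0.0], [0.961, 0.276, 0.0], [-0.0, 0.0, -1.0]]
wrist_force: [0.2, 0.8, 1.1]
opening: 0.0852
```

```bash
python3 -c "
from h import *
import cv2,pickle
i=vision.camera_info('wrist');s=arm.sense();print(s['clock'],s['tool_pos'],s['wrist_force'])
w=vision.camera('wrist');t=vision.camera('top');d=vision.camera('side')
pickle.dump((i,s),open('w7.pkl','wb'))
cv2.imwrite('pics/w7z.png',cv2.resize(w[145:245,205:300],None,fx=6,fy=6,interpolation=cv2.INTER_CUBIC))
cv2.imwrite('pics/s7.png',np.hstack([cv2.resize(d[100:170,150:225],None,fx=5,fy=5,interpolation=cv2.INTER_CUBIC),cv2.resize(d[170:240,265:345],None,fx=5,fy=5,interpolation=cv2.INTER_CUBIC)]))
t0=cv2.imread('pics/top0.png');cv2.imwrite('pics/t7.png',t)
for n,(r,c) in dict(sand=(slice(225,255),slice(335,385)),sq=(slice(140,182),slice(155,230)),chis=(slice(228,262),slice(234,325))).items(): print(n,np.abs(t[r,c].astype(int)-t0[r,c]).mean().round(2))
"
```

```text
22.0667 [0.42226137 0.30067575 0.23496235] [0.24523992 0.7520572  1.10381945]
sand 2.17
sq 2.12
chis 2.19
```

View pics/w7z.png

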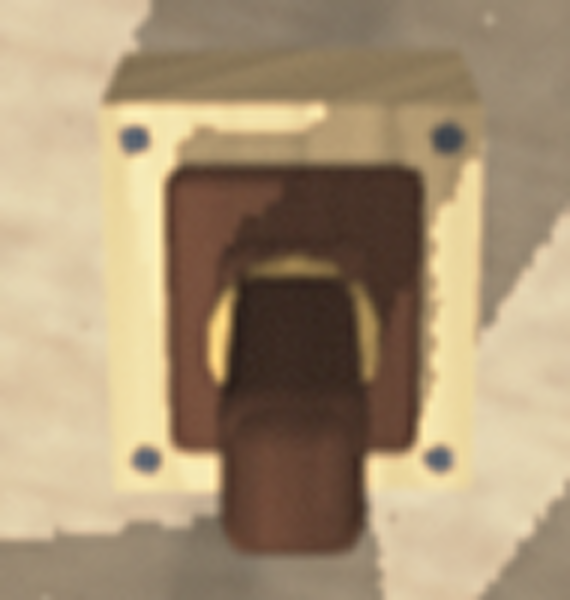

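View pics/s7.png

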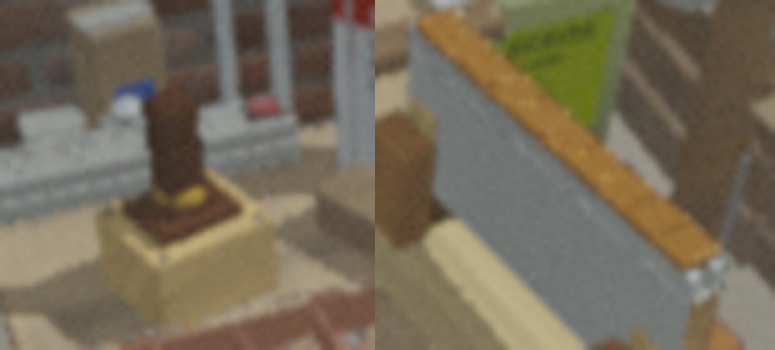

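```bash
python3 -c "
from rig import order
print(order.finish_job())"
```

```text
the job is handed in; nothing more can be done
None
```

I took the roller out, rolled the strip from its −y end to its +y end and back, set the roller back in its block, and handed the job in at about 22 s of the 69 s allowed.

**Pressure:** Wrist readings with the roller's weight removed gave about 15–20 N on the first pass and 19–21 N on the return. Sideways drag reached up to 9 N at the kerf steps, so the highest combined reading I saw was about 22 N. Readings come only at the end of each call, so short peaks between them were not seen.

**Strip home:** On the return pass the roller ran without bumps and its height followed a straight line, with a slope of about −0.056 and mid-strip at about 0.143 m. Both are within the ranges given. The side and top pictures also show the strip straight from end to end. I had no direct reading of how far each length still stands proud.

**Roller put away:** The wrist and side pictures show it upright in its block, foot flat, looking as it did at the start. The gripper is open and clear of it.

**Other things:** The top camera shows no change at the sanding block, chisel or try square.

**Disagreements:** The side camera placed objects 2–4 mm away from where the other cameras put them. I worked within the tolerances and saw no effect from it.

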